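# Set the depth stop of a battery terminal press

## Robot

A 7-joint arm with a two-finger parallel gripper is mounted at the origin on the work surface. World frame = base frame: x ahead of the robot, y to its left, z up, the work surface at z = 0. Lengths are in mm, angles in rad, forces in N, time in s.
With the tool pointing down it reaches from about 400 to 850 mm from the base axis. Payload 10.4 kg.
Tool frame: the origin (TCP) lies between the finger pads; the fingertips stand 11 mm ahead of it and the grasp point (between the pads) lies 8 mm behind it; z points along the fingers, y is the direction in which the jaws open and shut (so a half turn about z gives the same grasp; the last joint's range is limited). The gripper opens to 87 mm and grips with 3 to 60 N. Pads are 19 mm wide; open, the fingers measure 117 mm over their backs; the gripper's body (75 mm by 190 mm) begins 51 mm behind the grasp point.
Start: joints at [1.158, 0.332, -0.065, 1.46, 0.022, 1.35, -0.088], TCP at [237.525, -578.129, 233.576] pointing down, gripper open.
Joint ranges: [-2.6, 2.6], [-0.5, 2.12], [-1.47, 1.34], [0.16, 2.42], [-1.27, 4.41], [0.06, 2.06], [-2.6, 2.6]. Speed limits (rad/s): [2.22, 2.22, 2.79, 2.79, 3.14, 3.14, 3.14].

## Interface

Orientations are given as a unit quaternion [x, y, z, w].
In Python, from station import move_pose, move_l, goto_joints, ungrasp, clamp, wait, inverse_kinematics, grab_frame, MotionError, job_done, read_time, read_joint_positions, read_qd, read_effort, read_ee_pos, read_eef_rot, read_wrist_force, read_wrist_torque, read_gripper_width gives the robot as it stands. The module is installed in compiled form; this text tells all that it offers. Calls block until the motion is done:
- move_pose(position, orientation): joint-space move of the TCP to a pose.
- move_l(position, speed=150, frame=None): straight line of the TCP; frame=None keeps the orientation; speed is the mean speed in mm/s.
- goto_joints(angles): joint-space move.
- ungrasp() and clamp(grasp_force=None): open the fingers fully, or close them until they stop; grasp_force is the grip in N (None keeps the last).
- wait(seconds).
- inverse_kinematics(position, orientation): joint angles nearest the present ones, or None.
- grab_frame(name): name is "side" or "top"; returns a dict with "pixels" (420x560x3 uint8, red, green, blue), "mtx" (3x3 intrinsics, pixels), "extrinsics" (4x4, takes a point from camera to world coordinates). Camera axes: x right, y down, z forward; pixel columns grow to the right and rows downward; lengths in mm; the calibration is good to about 2 mm. A picture is of the moment at which its call begins. There is no depth.
A pose or a line that the arm cannot do raises MotionError and nothing moves.
- job_done(): hands the job in, once; it reports no verdict.
Readings, each from a call of its own:
- read_time(): time.
- read_joint_positions(): joint angles.
- read_qd(): joint speeds.
- read_effort(): joint torques, N m.
- read_ee_pos(): TCP position.
- read_eef_rot(): TCP orientation.
- read_wrist_force(): force on the tool from outside, world axes, zero at the start.
- read_wrist_torque(): the same for the moment, N m.
- read_gripper_width(): opening from 0.0 (shut) to 1.0 (fully open).
Only numpy, scipy, OpenCV 4.12 (cv2) and the standard library are available. Lean on these libraries where they do the work, as an engineer would, in place of code of your own. Each camera call takes 0.05 s, during which the arm holds its last target.

## Task

On the small grey press stand, gently lower the depth stop rod until its foot bears on the battery pack below it, lightly but for certain, then swing the clamp lever all the way round to lock the rod there. Never press the pack hard, leave the other things on the bench where they are, and let go.

Things in the scene. Friction and masses are not known exactly. Their poses are not given: they have to be found in the camera images.
- stand: fixed grey press stand. Origin: on the table under the stop rod's axis; z up. Base plate 200 x 130 x 12 mm from x = -75 to +125 mm, y = +-65 mm; round column at x = +95 mm, up to 160 mm; a head (top at 145 mm, x = -45 to +117 mm, 44 mm wide) carries the rod and clamp.
- nest (a point): point on the base plate under the rod axis, 12 mm above the table. Here a loose black battery pack, 70 x 90 mm (stand x, y) and 45 mm high, sits on a levelling riser in a low aluminium nest. Its lid's height differs each time, 65 to 91 mm above the table, and is not reported: find it by feel. Never press the lid with more than 18 N.
- stop_rod (a joint): how far the vertical stop rod has slid down, m: 0 = top (foot underside 108 mm above the table, unpressed), 0.070 = end. Starts at 0 to 0.008. Stiff guide: the rod stays where it is left, needs about 4 N of downward push (8 N upward) to slide; the pack feels what is pushed beyond 4 N. Locked, it takes much more.
- knob_top (a point): centre of the flat top of the rod's black round knob, 32 mm diameter, 28 mm high, free all round; it goes down with the rod (274 mm above the table at joint 0). Push it down on top or grip it by its sides.
- stop_foot: steel foot disc at the lower end of the rod, 24 mm diameter, 10 mm high, backed by a stiff rubber washer that gives about 0.1 mm per N (3 mm at most). Origin: centre of its underside, on the rod axis.
- clamp_lever (a joint): angle of the clamp lever, rad: 0 = fully open, 1.5 = end stop; starts between 0 and 0.4. Grows clockwise seen from above. Locked above 1.3. An eccentric in the head bites on the rod from about 1.0 on, so the lever gets stiffer there (some newtons at the post); it stays where it is left.
- lever_post (a point): on the lever's upright black round post, 14 mm diameter, standing from 154 to 202 mm above the table, at the free end of the flat lever (lever top at 157 mm). This point is on the post's axis, 189 mm above the table. Pinch it or push it sideways.
- pivot (a point): on the vertical pivot axis of the clamp lever, 24 mm from the rod axis towards stand -x, 175 mm above the table; the post's axis circles it at 85 mm radius. The lever points 0.75 rad to the stand's -y side of stand -x at joint 0 and 0.75 rad to its +y side at joint 1.5.
- spare_pack: loose bystander: battery pack 70 x 90 x 60 mm, origin under its centre
- tester: loose bystander: orange handheld tester 140 x 75 x 30 mm, origin under its centre
- grease_jar: loose bystander: jar 48 mm diameter, 60 mm high, origin under its centre
- screwdriver: loose bystander: screwdriver lying along its x
- wrench: loose bystander: wrench lying along its x
- cap_tray: loose bystander: small white divided tray 90 x 70 x 25 mm, origin under its centre
- terminal_ring: loose bystander: brass ring 32 mm diameter, 12 mm high, origin under its centre

How it is judged:
By the outcome, as a careful person would: the job done as asked, in the order asked, and still so for the second after the job is handed in, with the robot touching nothing.
It also fails if it takes over 54 s, if anything falls off the work surface, if the arm or the gripper's body presses on something with over 40 N, if the wrist force passes 120 N, or if a joint passes its speed limit or range.

## Working session

There is one attempt and no reset: what is moved stays moved. The work goes in short steps, each a Python script; the robot and the scene stay as the last script left them, time stands still between calls to the robot, and variables do not carry over. Pictures are saved under pics/ and viewed, and the job is handed in when it is done.

```bash
mkdir -p pics; ls
python3 - <<'E'
from station import *
import cv2,numpy as np
for n in("side","top"):
    f=grab_frame(n); cv2.imwrite(f"pics/{n}0.png",f["pixels"][:,:,::-1]); np.savez(n+"0.npz",**f)
    print(n,f["mtx"].round(1).tolist(),f["extrinsics"].round(3).tolist())
print(read_time(),read_ee_pos(),read_eef_rot(),read_wrist_force(),read_gripper_width())
E
```

```text
pics
side [[397.5, 0.0, 277.8], [0.0, 397.5, 206.6], [0.0, 0.0, 1.0]] [[0.855, -0.388, 0.345, 271.044], [-0.519, -0.63, 0.577, -441.119], [-0.007, -0.672, -0.74, 851.9], [0.0, 0.0, 0.0, 1.0]]
top [[388.1, 0.0, 280.4], [0.0, 388.1, 209.1], [0.0, 0.0, 1.0]] [[0.011, -0.989, 0.149, 440.311], [-1.0, -0.009, 0.012, 93.995], [-0.011, -0.149, -0.989, 1114.337], [0.0, 0.0, 0.0, 1.0]]
0.1 [ 237.33352236 -577.83624495  232.86379006] [ 9.81068155e-01  1.93661803e-01 -1.70539024e-04 -5.93779579e-04] [ 0.35883094  0.63016963 -0.63908231] 1.005128744867481
```

View pics/side0.png

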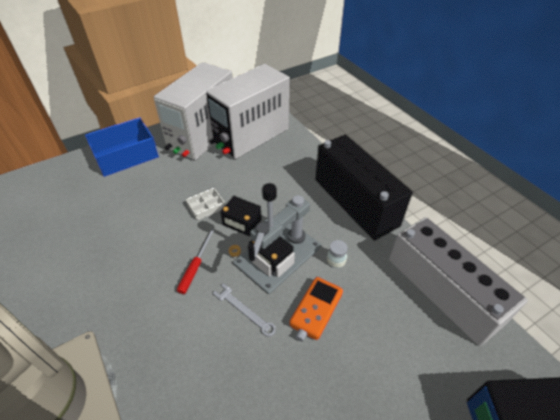

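View pics/top0.png

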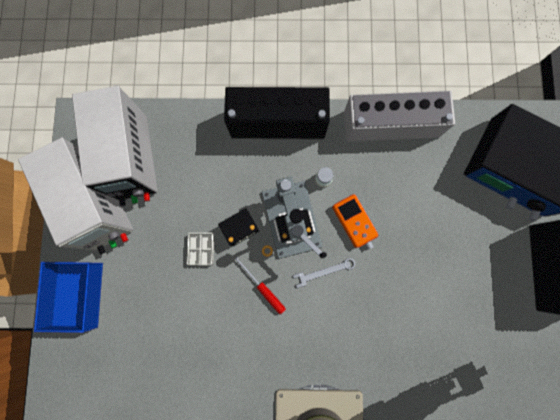

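The top view shows the stand near (290,215), with the knob at about (296,216) and a dark post at about (322,255). I'll zoom in on both views.

Run:
```python
import cv2
a=cv2.imread("pics/top0.png")[165:275,230:360]; cv2.imwrite("pics/topz.png",cv2.resize(a,None,fx=5,fy=5,interpolation=cv2.INTER_CUBIC))
a=cv2.imread("pics/side0.png")[175:295,220:350]; cv2.imwrite("pics/sidez.png",cv2.resize(a,None,fx=5,fy=5,interpolation=cv2.INTER_CUBIC))
```

```text
(no output)
```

View pics/topz.png

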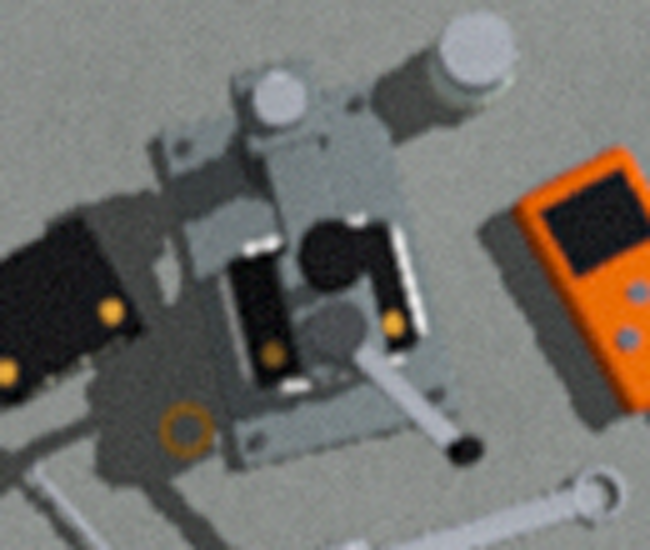

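View pics/sidez.png

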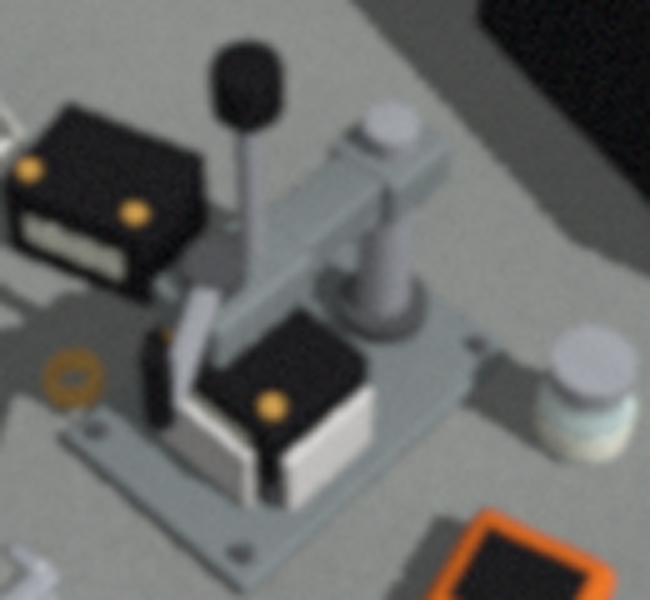

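```bash
cat > h.py <<'E'
import numpy as np
def cam(n,tag="0"):
    f=np.load(f"{n}{tag}.npz"); return f["mtx"],f["extrinsics"],f["pixels"]
def ray(n,uv):
    K,E,_=cam(n); d=E[:3,:3]@np.linalg.inv(K)@np.array([*uv,1.]); return E[:3,3],d/np.linalg.norm(d)
def onplane(n,uv,z):
    o,d=ray(n,uv); return o+d*(z-o[2])/d[2]
def tri(a,b):
    o1,d1=ray("top",a);o2,d2=ray("side",b)
    s=np.linalg.lstsq(np.c_[d1,-d2],o2-o1,rcond=None)[0]
    p,q=o1+d1*s[0],o2+d2*s[1]; return (p+q)/2,np.linalg.norm(p-q)
def tz(x,y):return (230+(x+.5)/5-.5,165+(y+.5)/5-.5)
def sz(x,y):return (220+(x+.5)/5-.5,175+(y+.5)/5-.5)
E
python3 - <<'E'
from h import *
print("knob",tri(tz(333,255),sz(247,62)), onplane("top",tz(333,255),270),onplane("side",sz(247,62),270))
print("col",tri(tz(279,97),sz(392,125)),onplane("top",tz(279,97),160))
print("post",onplane("top",tz(466,450),202),onplane("side",sz(157,338),202))
print("cap",onplane("top",tz(333,328),160))
for p in((230,468),(455,405),(150,150)): print("base top",p,onplane("top",tz(*p),12))
for p in((60,435),(243,588),(498,345)): print("base side",p,onplane("side",sz(*p),12))
E
```

```text
knob (array([554.31415453,  69.30034021, 269.7699574 ]), np.float64(1.7455284956381238)) [553.46217507  69.6253867  270.        ] [555.0644634   68.88626569 270.        ]
col (array([648.07990313,  94.10582149, 157.42745023]), np.float64(0.9990920206343151)) [647.99286467  93.915983   160.        ]
post [471.34793304   5.2118971  202.        ] [476.14005292  10.20353355 202.        ]
cap [531.89358523  66.28703121 160.        ]
base top (230, 468) [466.36962875 119.67848287  12.        ]
base top (455, 405) [503.05272634  -7.20547761  12.        ]
base top (150, 150) [648.29957331 168.19345522  12.        ]
base side (60, 435) [464.56537758 113.90298653  12.        ]
base side (243, 588) [499.45588861 -10.3707417   12.        ]
base side (498, 345) [686.80056344  44.19776668  12.        ]
```

Run:
```python
import cv2,numpy as np
from h import *
A=cv2.imread("pics/top0.png")[195:265,275:335];B=cv2.imread("pics/side0.png")[180:270,230:290]
a=cv2.resize(A,None,fx=6.5,fy=6.5,interpolation=cv2.INTER_CUBIC);b=cv2.resize(B,None,fx=6.5,fy=6.5,interpolation=cv2.INTER_CUBIC)
h=max(a.shape[0],b.shape[0]); a=cv2.copyMakeBorder(a,0,h-a.shape[0],0,0,0)
cv2.imwrite("pics/zz.png",cv2.convertScaleAbs(np.hstack([a,b]),alpha=1.3,beta=20))
for n,(x0,y0,x1,y1) in dict(top=(312,243,335,268),side=(242,235,262,268)).items():
    im=cam(n)[2].max(2)[y0:y1,x0:x1]
    k,l,s,c=cv2.connectedComponentsWithStats((im<45).astype(np.uint8))
    for i in range(1,k): print(n,s[i,:5]+[x0,y0,0,0,0],c[i]+[x0,y0])
```

```text
top [320 253   6   5  21] [322.42857143 254.76190476]
side [247 235   3   1   3] [248. 235.]
side [248 241   6  20  86] [250.65116279 250.72093023]
side [260 248   2   6  10] [260.6 250.9]
```

View pics/zz.png

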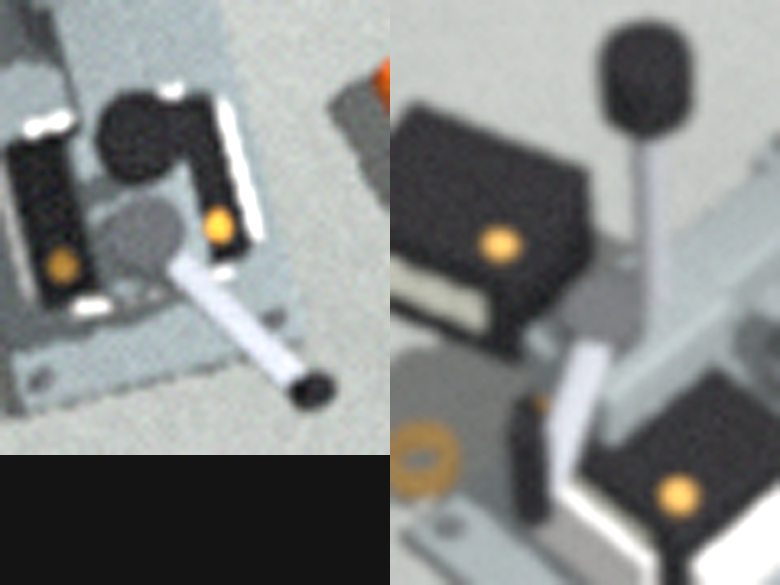

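Stand yaw is about 0.27 rad, with the rod axis near (554,69), the pivot near (531,63) and the post near (470,5). The lever joint is at about 0.24. Next I'll shut the fingers and approach above the knob.

```bash
cat >> h.py <<'E'
def q(th): return [np.cos(th/2),np.sin(th/2),0.,0.]
KN=np.array([554.3,69.3]);PV=np.array([531.,63.])
E
python3 - <<'E'
from station import *
from h import *
for p,th in (((*KN,300),.5),((470,4,178),.777),((455,102,178),-.48)): 
    r=inverse_kinematics(p,q(th)); print(None if r is None else np.round(r,2))
t=read_time();clamp(5);print("clamp",read_time()-t)
p=read_ee_pos();move_l([p[0],p[1],320],speed=200)
t=read_time();move_pose([*KN,300],q(.5));print("move",read_time()-t)
t=read_time();move_l([*KN,287],speed=60);print(read_time()-t,read_ee_pos(),read_wrist_force())
for i in range(3): 
    t=read_time();move_l([*KN,286-i],speed=20);print(read_time()-t,read_ee_pos(),read_wrist_force())
f=grab_frame("side");
import cv2;cv2.imwrite("pics/side1.png",cv2.resize(f["pixels"][150:300,190:350,::-1],None,fx=4,fy=4))
print(read_time())
E
```

```text
[ 0.52  0.26 -0.87  1.5   0.2   1.48 -1.42]
[ 0.64  0.09 -0.77  1.9   0.07  1.18 -0.95]
[ 0.64  0.11 -0.99  1.9   0.1   1.19 -2.44]
clamp 1.525
move 2.5500000000000003
0.3666999999999998 [554.0538345   69.04015724 286.41173575] [-0.20383623  0.15495208  0.90729615]
0.25 [554.3657997   69.31385852 286.10922218] [-0.37225439 -0.71159483 -0.05618653]
0.25 [554.29078598  69.32338569 284.99592189] [ 0.5731121   0.2878426  -0.01209857]
0.25 [554.26737391  69.27637696 283.92366417] [0.99638101 0.62769235 0.13904896]
5.925
```

View pics/side1.png

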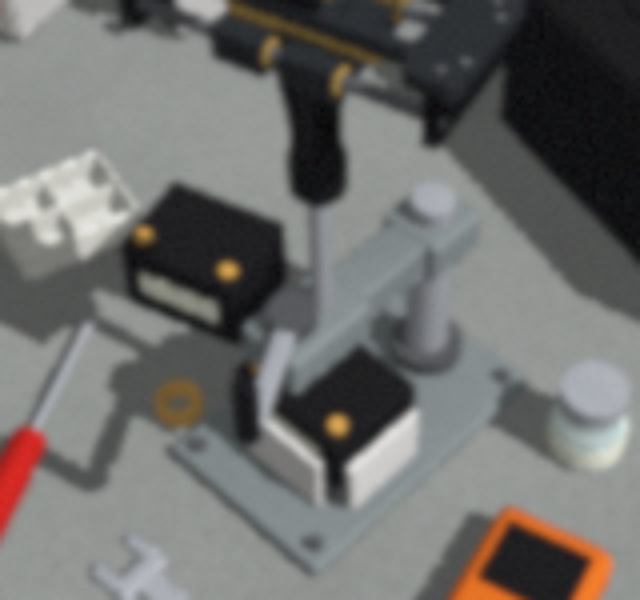

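```bash
cat >> h.py <<'E'
def fz(n=5):
    import station as s
    v=[]
    for _ in range(n): v.append(s.read_wrist_force()[2]); s.wait(0.01)
    return np.mean(v)
E
python3 - <<'E'
from station import *
from h import *
z=283.9;log=[];con=False
while True:
    z-= 1.0 if (z>276.5 or z<=272) else 1.5
    move_l([*KN,z],speed=20); f=fz(); a=read_ee_pos()[2]; log.append((round(z,1),round(a,2),round(f,2)))
    if f>6 or z<228 or read_time()>27: break
for l in log: print(*l)
print(read_time())
E
```

```text
282.9 282.87 0.26
281.9 281.86 0.49
280.9 280.86 0.2
279.9 279.88 0.05
278.9 279.04 1.42
277.9 277.99 3.44
276.9 276.89 2.69
275.9 275.8 2.21
274.4 274.2 1.63
272.9 272.72 1.32
271.4 271.25 1.36
270.4 270.34 2.09
269.4 269.35 2.33
268.4 268.29 2.52
267.4 267.3 1.97
266.4 266.3 2.01
265.4 265.29 2.08
264.4 264.29 2.14
263.4 263.32 1.77
262.4 262.31 2.26
261.4 261.32 2.6
260.4 260.3 2.23
259.4 259.32 2.2
258.4 258.3 2.04
257.4 257.28 2.6
256.4 256.3 2.4
255.4 255.28 2.14
254.4 254.29 2.04
253.4 253.29 2.74
252.4 252.29 1.97
251.4 251.48 4.24
250.4 250.9 7.82
15.2583
```

Run:
```python
from station import *
from h import *
for z in (250.0,249.8):
    move_l([*KN,z],speed=20); wait(.1); f=fz(8); print(z,read_ee_pos()[2],f)
    if f>9: break
move_l([*KN,253],speed=20); print(fz(),read_ee_pos()[2])
move_l([*KN,290],speed=100)
move_l([470,4,290],speed=150,frame=q(.767))
ungrasp()
print(read_ee_pos(),read_gripper_width(),read_wrist_force(),read_time())
import cv2
for n in("side","top"):
    f=grab_frame(n); np.savez(n+"2.npz",**f)
    cv2.imwrite(f"pics/{n}2.png",cv2.resize(f["pixels"][150:290,210:370,::-1],None,fx=4,fy=4,interpolation=cv2.INTER_CUBIC))
```

```text
250.0 250.82155795171002 10.534755465287315
-0.005086302965325995 252.61271415647502
[470.01209125   4.01613811 289.99826742] 0.9961146843804346 [-0.29384501  0.24499519  0.05878304] 18.9083
```

View pics/side2.png

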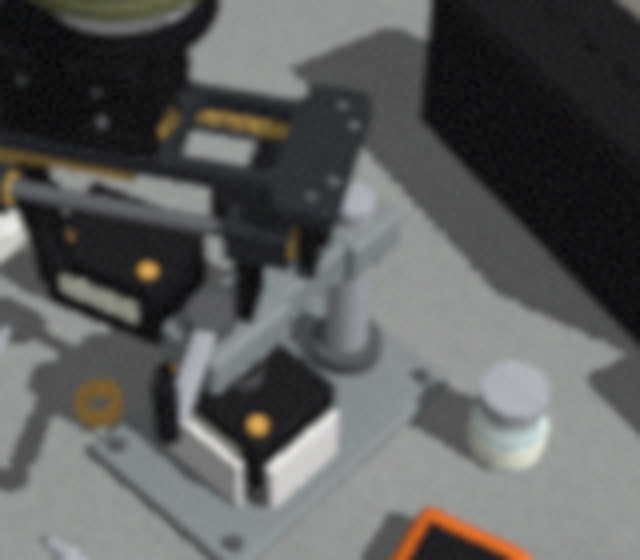

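View pics/top2.png

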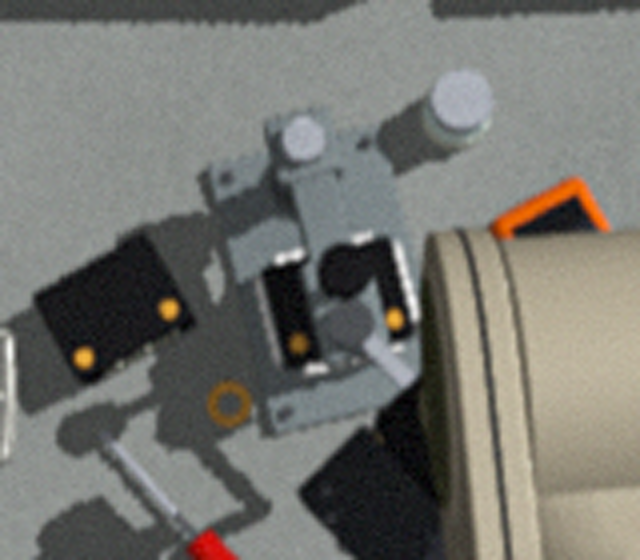

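The foot is seated: the wrist read 10.5 N, so the pack takes about 6.5 N. The lever hasn't moved. Now I'll straddle the post and pinch it.

Run:
```python
from station import *
from h import *
move_l([470,4,180],speed=120)
print(read_ee_pos(),read_wrist_force())
clamp(12)
print(read_gripper_width(),read_ee_pos(),read_wrist_force(),read_time())
import cv2
for n in("side",):
    f=grab_frame(n)
    cv2.imwrite(f"pics/{n}3.png",cv2.resize(f["pixels"][150:290,210:370,::-1],None,fx=4,fy=4,interpolation=cv2.INTER_CUBIC))
```

```text
[470.45870278   4.07871466 180.68030074] [ 0.20270838 -0.279208   -0.09588908]
0.15546973008839024 [470.01752958   3.94577363 180.00672637] [-0.409465   -0.09731907  0.08513524] 21.25
```

View pics/side3.png

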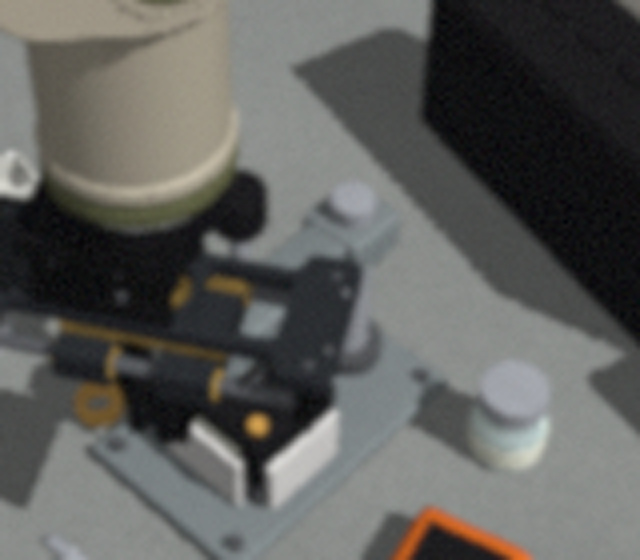

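Grip width is 13.5 mm, so the post is held. Now I'll swing the lever along its arc.

Run:
```python
from station import *
from h import *
def step(a,sp):
    p=PV-85*np.array([np.cos(a),np.sin(a)])
    move_l([*p,180],speed=sp,frame=q(a))
    v=np.array([read_wrist_force() for _ in range(3)]).mean(0); e=read_ee_pos()
    d=e[:2]-PV; act=np.arctan2(-d[1],-d[0])
    t=np.array([-np.sin(a),np.cos(a)]); r=-np.array([np.cos(a),np.sin(a)])
    ft=v[:2]@t; fr=v[:2]@r
    print(round(a,3),"act joint",round(1.02-act,3),"ft %.1f fr %.1f fz %.1f"%(ft,fr,v[2]),read_gripper_width().__round__(3),round(read_time(),2))
    return ft,fr,v
for a in (.6,.4,.2,.0,-.15,-.28):
    ft,fr,v=step(a,60)
    if np.linalg.norm(v)>30: break
```

```text
0.6 act joint 0.42 ft 0.4 fr -1.0 fz -0.2 0.152 21.69
0.4 act joint 0.616 ft 0.4 fr 1.7 fz -0.2 0.155 22.12
0.2 act joint 0.815 ft 0.0 fr 2.4 fz 2.9 0.151 22.56
0.0 act joint 1.014 ft 1.3 fr 6.0 fz 4.5 0.158 22.99
-0.15 act joint 1.168 ft 0.6 fr 5.9 fz 4.1 0.157 23.35
-0.28 act joint 1.3 ft 0.7 fr 6.8 fz 5.2 0.157 23.68
```

Run:
```python
from station import *
from h import *
for a in np.arange(-.33,-.60,-.03):
    p=PV-85*np.array([np.cos(a),np.sin(a)])
    try: move_l([*p,180],speed=25,frame=q(max(a,-.52)))
    except MotionError as e: print(e);break
    wait(.1)
    v=np.array([(read_wrist_force(),wait(.01))[0] for _ in range(4)]).mean(0); e=read_ee_pos()
    d=e[:2]-PV; act=np.arctan2(-d[1],-d[0])
    t=np.array([-np.sin(a),np.cos(a)]); r=-np.array([np.cos(a),np.sin(a)])
    print(round(a,3),"act joint",round(1.02-act,3),"ft %.1f fr %.1f fz %.1f"%(v[:2]@t,v[:2]@r,v[2]),round(read_gripper_width(),3),round(read_time(),2))
    if abs(v[:2]@t)>14 or np.linalg.norm(v)>25: break
```

```text
-0.33 act joint 1.349 ft 0.2 fr 7.6 fz 3.9 0.151 24.13
-0.36 act joint 1.378 ft -0.6 fr 7.9 fz 4.6 0.158 24.52
-0.39 act joint 1.409 ft 0.1 fr 7.8 fz 4.7 0.154 24.9
-0.42 act joint 1.439 ft 0.1 fr 8.4 fz 4.9 0.157 25.28
-0.45 act joint 1.47 ft 0.1 fr 8.3 fz 4.7 0.155 25.67
-0.48 act joint 1.502 ft 0.7 fr 7.7 fz 3.8 0.157 26.05
-0.51 act joint 1.532 ft -0.3 fr 8.6 fz 4.1 0.152 26.43
-0.54 act joint 1.537 ft -10.4 fr 10.8 fz 10.2 0.155 26.82
-0.57 act joint 1.542 ft -17.6 fr 9.4 fz 11.6 0.155 27.2
```

The end stop is reached: the tangential force rose to 17.6 N with no further travel. I'll relax, release, retreat up and check.

Run:
```python
from station import *
from h import *
a=-.53
p=PV-85*np.array([np.cos(a),np.sin(a)])
move_l([*p,180],speed=25,frame=q(-.52)); print(read_wrist_force())
ungrasp(); print(read_gripper_width(),read_wrist_force())
move_l([*p,330],speed=150)
move_pose([300,-350,330],q(.3))
print(read_wrist_force(),read_time())
import cv2
for n in("side","top"):
    f=grab_frame(n); np.savez(n+"4.npz",**f)
    cv2.imwrite(f"pics/{n}4.png",cv2.resize(f["pixels"][155:290,180:370,::-1],None,fx=4,fy=4,interpolation=cv2.INTER_CUBIC))
```

```text
[-7.69040666 -0.53849081  2.65202308]
0.9935748896244598 [-0.3203083   0.48347839 -1.28571112]
[-1.1261661   0.39230418 -0.49702563] 31.75
```

View pics/side4.png

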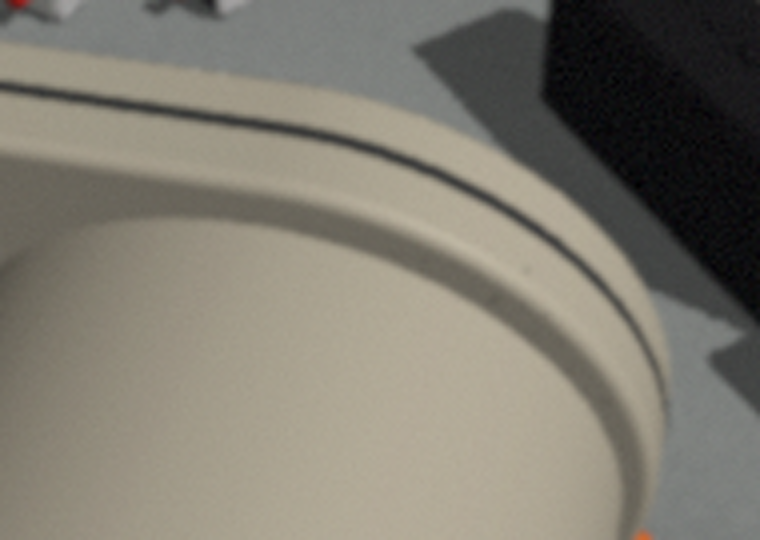

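View pics/top4.png

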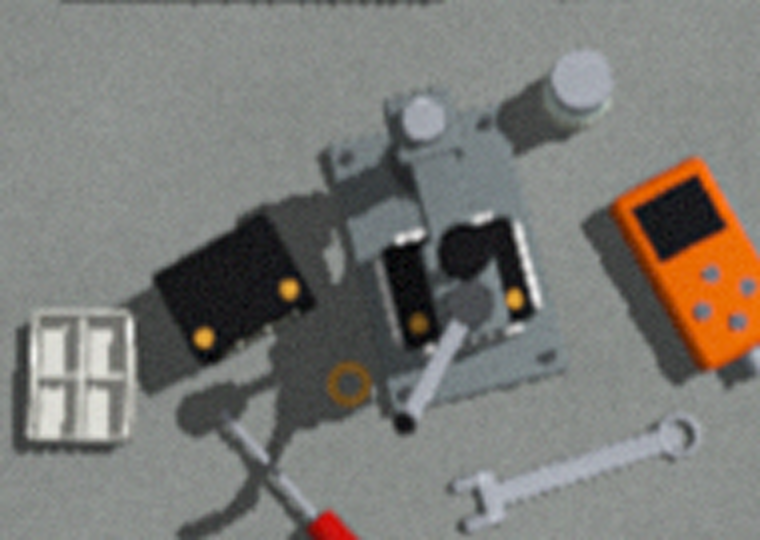

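The lever lies to the +y side, with the post at crop (404,424), and the bystanders are undisturbed. The arm blocks the side view, so I'll return to the start pose for one last look.

```bash
python3 - <<'E'
from station import *
from h import *
goto_joints([1.158, 0.332, -0.065, 1.46, 0.022, 1.35, -0.088])
p=onplane("top",(180+404.5/4-.5,155+424.5/4-.5),202); d=p[:2]-PV; print(p,np.hypot(*d),"joint",.27+.75-np.arctan2(-d[1],-d[0]))
import cv2
fs={n:grab_frame(n) for n in("side","top")}
cv2.imwrite("pics/side5.png",cv2.resize(fs["side"]["pixels"][175:295,180:350,::-1],None,fx=4.5,fy=4.5,interpolation=cv2.INTER_CUBIC))
d=np.zeros((420,560),np.uint8)
for n in fs:
    e=cv2.absdiff(fs[n]["pixels"],cam(n)[2]).max(2)[170:350,170:390]; cv2.imwrite(f"pics/diff_{n}.png",cv2.resize((e>40).astype(np.uint8)*255,None,fx=3,fy=3))
print(read_time(),read_wrist_force())
E
python3 -c "
import cv2,numpy as np
cv2.imwrite('pics/d.png',cv2.resize(np.hstack([cv2.imread('pics/diff_side.png'),cv2.imread('pics/diff_top.png')]),(800,327)))"
```

```text
[456.39071684 103.46944109 202.        ] 84.87827045518092 joint 1.517003704851104
32.95 [-0.3353816   0.58990214  0.12624205]
```

View pics/side5.png

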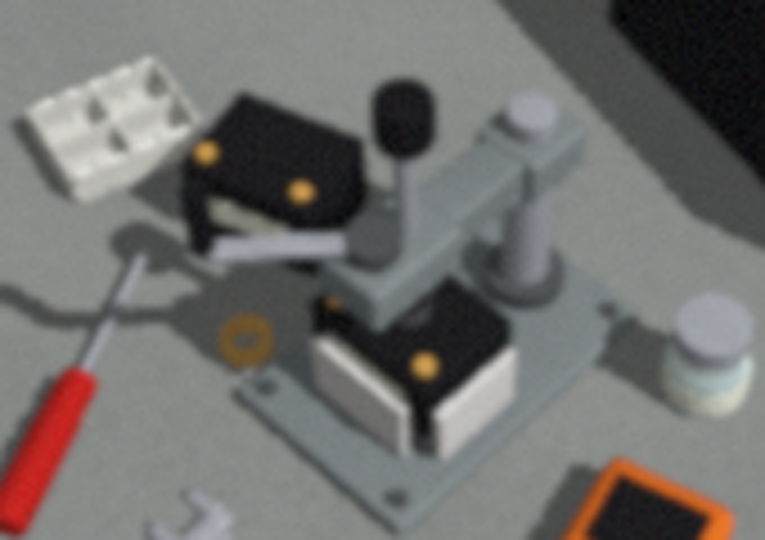

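View pics/d.png

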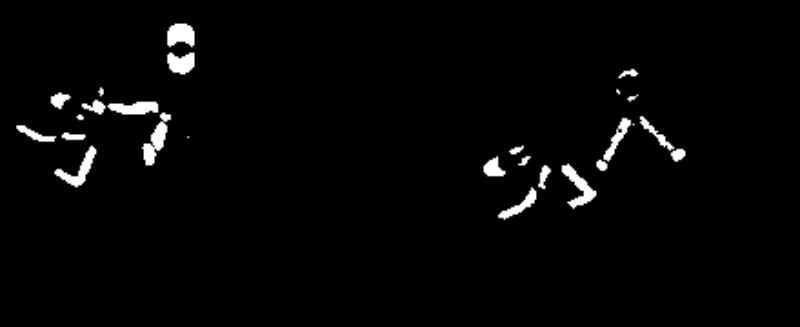

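The only differences from the first pictures are the knob, the lever and their shadows. The rod is down with its foot on the lid, and the lever measures about 1.52, which is the end stop.

```bash
python3 -c "
from station import *
job_done();print(read_time())"
```

```text
the job is handed in; nothing more can be done
the job is handed in; nothing more can be done
```

The stop rod is down on the battery pack and locked, and I handed the job in at about 33 s of the 54 s allowed.

- **Rod:** I pushed the knob down with closed fingers in steps of about 1 mm. The foot met the lid about 74 mm above the table. The wrist force there peaked at 10.5 N, so the pack felt about 6.5 N after the roughly 4 N guide friction. While the rod was sliding I read only about 2 N between steps, so the pack may have felt up to about 8.5 N. Both are well under the 18 N limit.
- **Clamp lever:** I pinched the post and swung it round until it stopped against the end stop, where the sideways force reached 17.6 N. I then eased off, let go and backed away.
- **Last checks:** The top camera put the lever at about 1.52 rad, which is the 1.5 end stop within calibration error. Comparing the first and last pictures, only the knob, the lever and their shadows had changed; the other things on the bench had not moved. The arm was clear and the wrist force was near zero.
- **Not confirmed:** I expected the lever to stiffen from about 1.0 rad, but felt almost nothing sideways before the end stop; only the radial force rose, to about 8 N. I did not re-measure the foot's pressure on the lid after locking.

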